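# Hold a spring clip open over a capped display card

## Task

Lay the long boxwood rod in the two brass forks of the card stand so that it lies centred along the top of the display card, and let go of it. Then take the spring clip off its aluminium strip by squeezing its red tails together, and bring it down, squeezed wide open, astride the rod near the middle of the card, square to it, with the card's top edge between the jaws and the clip touching neither card nor rod. Finish still holding the clip open there, ready to be let close, and leave all the other things where they are.

Things in the scene. Friction and masses are not known exactly. Their poses are not given: they have to be found in the camera images.
- stand: Card stand, fixed, placed differently each time: teak base 90 (x) x 240 (y) x 12 mm, origin at the centre of its underside, z up. A stiff cream card, 4 mm thick (x), 100 mm wide (y), stands upright on its centre line, top edge 92 mm above the table. Brass posts at y = +85 and -85 mm carry two forks, open upwards.
- card_edge (a point): Middle of the card's top edge, 92 mm above the table; axes as the stand's (y along the edge, x across the card)
- fork_left (a point): Centre of the slot floor of the fork at the stand's +y end, 94 mm above the table, 2 mm over the card's edge. The slot runs along y: 13 mm wide in x, 14 mm long in y; its prongs rise 20 mm above the floor and flare to about 25 mm wide at the top
- fork_right (a point): The same for the fork at the stand's -y end
- rod: The long boxwood pendulum rod, pale yellow with brass ends, 10 (x) x 210 (y) x 12 mm (z), about 30 g, lying flat on the table along its y axis; origin at the centre of its underside
- clip: Spring clip, 90 mm tall, 24 mm wide (y), about 75 g: bowed nickel jaws below, flat red tails above, steel coil (10 mm dia.) between. Origin on the coil's axis (along y), z up; jaws and tails move along x. It starts upright, jaws gripping the strip's ridge, origin 56 mm above the table. Tails end 42 mm above the origin; outsides 35 mm apart there when parked, upright and 21 mm apart when squeezed.
- clip_mouth (a point): Point midway between the jaw tips (3 mm radius) when the clip is squeezed open, 43.4 mm below the clip's origin along its z; 25 mm is then clear between the tips, and 30 mm higher up, where the jaws bow out (39 mm over their outsides, 14 mm below the origin)
- clip_near (a joint): Opening angle of the clip's -x jaw, rad: 0 shut, about 0.13 parked on the strip, 0.28 fully open against a stop. Sprung shut: full squeeze takes about 6 N at mid tail, and a 20 N grip holds it firmly at the stop
- clip_far (a joint): The same for the +x jaw
- strip: The clip's parking strip, fixed, placed differently each time: teak base 80 (x) x 100 (y) x 8 mm, on its centre line an aluminium ridge 12 mm thick (x), 90 mm long (y), its top 28 mm above the table; origin at the centre of the underside
- short_rod: Bystander: short boxwood rod, 10 x 130 x 12 mm, too short for the forks; lies along its y
- clock: Bystander: brass skeleton clock on a marble base 80 x 120 mm, 152 mm tall; origin under its centre
- bell: Bystander: nickel alarm bell, 60 mm dia., 56 mm tall; origin under its centre
- watch_case: Bystander: brown tortoiseshell watch case, round, 58 mm dia., 19 mm tall; origin under its centre
- oil_jar: Bystander: small amber oil jar, 44 mm dia., 55 mm tall; origin under its centre
- driver: Bystander: screwdriver with blue handle, 150 mm long, lying along its x
Not all that is in view belongs to the job. Leave any purple or turquoise look-alike of the rod alone.

How it is judged (in metres and radians):
On the way, in this order (a step that is already met when the one before it is completed fails the run):
1. the long rod lies in both forks, let go (x of rod in the frame of stand between -0.004 and 0.004 m and y of rod in the frame of stand between -0.014 and 0.014 m and z of rod in the frame of stand between 0.091 and 0.098 m and angle between the y axis of rod and the y axis of stand, either way round below 0.06 rad and contact force between the fingers and rod below 0.1 N and linear speed of rod below 0.02 m/s), for 0.3 s.
2. the clip is off its strip, held squeezed open (value of joint each of clip_near, clip_far above 0.2 rad and contact force between clip and strip below 0.1 N and contact force between the fingers and clip above 3 N and height (world z) of clip above 0.085 m), for 0.2 s.
At the end, for the whole second after the job is handed in: Rod let go in both forks (4 mm across, 14 mm lengthwise, 0.06 rad). Fingers hold the clip still, jaws over 0.2 rad open, upright and square within 0.2 rad, mouth within 8 mm of the card plane, 30 mm of its middle, 5 to 25 mm below its edge, touching no card, stand, rod or strip (all of step 1 and value of joint each of clip_near, clip_far above 0.2 rad and x of clip_mouth in the frame of stand between -0.008 and 0.008 m and y of clip_mouth in the frame of stand between -0.03 and 0.03 m and z of clip_mouth in the frame of stand between 0.067 and 0.087 m and angle between the x axis of clip and the x axis of stand, either way round below 0.2 rad and angle between clip's own z axis and vertical below 0.2 rad and contact force between the fingers and clip above 3 N and contact force between clip and stand below 0.3 N and contact force between clip and rod below 0.3 N and contact force between clip and strip below 0.3 N and linear speed of clip below 0.02 m/s); the arm keeps its last pose, push and grip.
It fails at once if a bystander is moved by more than 20 mm (distance of any of short_rod, clock, bell, watch_case, oil_jar, driver from where it was at the start of the episode above 0.02 m).
It also fails if it takes over 50 s, if anything falls off the work surface, if the arm or the gripper's body presses on something with over 40 N, if the wrist force passes 120 N, or if a joint passes its speed limit or range.

## Robot

A 6-joint arm with a two-finger parallel gripper is mounted at the origin on the work surface. World frame = base frame: x ahead of the robot, y to its left, z up, the work surface at z = 0. Lengths are in m, angles in degrees, forces in N, time in s.
With the tool pointing down it reaches from about 0.4 to 0.825 m from the base axis. Payload 7 kg.
Tool frame: the origin (TCP) lies at the very end of the fingers, on their centre line; the grasp point (between the pads) lies 19 mm behind it (r.grip_depth is the distance from the TCP to the grasp point, in m); z points along the fingers, y is the line along which they close (so a half turn about z gives the same grasp; the last joint's range is limited). The gripper opens to 88 mm and grips with 3 to 60 N. Pads are 19 mm wide; open, the fingers measure 130 mm over their backs; the gripper's body (78 mm by 193 mm) begins 47 mm behind the grasp point.
Start: joints at [87.324, 20.546, 0.682, 0, -70.136, -16.507], TCP at [0.222, 0.637, 0.227] pointing down, gripper open.
Joint ranges: [-176.03, 176.03], [-82.01, 121.73], [-58.28, 71.71], [-173.87, 95.51], [-174.79, -0.11], [-173.66, 173.66]. Speed limits (degrees/s): [136.94, 136.94, 172.46, 180, 180, 180].

## Interface

Orientations are given as [roll, pitch, yaw] about the fixed x, y, z axes, in that order (R = Rz(yaw) Ry(pitch) Rx(roll)).
In Python, from plant import r gives the robot as it stands.
- The arm moves only by the tool play_rows, never from a script. Its argument "rows" is a list that holds one entry, the list of rows, each a list of 5 numbers: the closure, from 0 (fully open) to 1 (shut), then the shift along the tool's x, y, z each as a share of 0.5 m, from -1 to 1, then the turn about the tool's z as a share of 1.5 rad, from -1 to 1. A call has exactly 8 rows; each row is the pose to reach, as a shift and turn from the pose commanded when the call began, along the tool's axes at that moment; what a row does not reach only later rows make up. A row lasts 1/12 s, in which the tool goes at most 41.7 mm and 7.16 degrees, less where a joint would pass 70% of its speed; a pose out of reach is approached as far as the arm can. A call with a number of a shift or a turn outside -1 to 1 is refused whole. A call with a gripper value outside its range is refused whole. The fingers move at their own pace and stop on an object; "squeeze" is the grip in N (left out, the last holds). Time passes only in rows, so rows that repeat a pose let the fingers close, or fill a call up. It gives the time, the measured TCP pose, the force, the opening and the grip force at its end, in the units of the state.
- r.get_state(): the state, without advancing time (a new reading comes with each control period).
- r.capture(name): name is "side" or "top" or "wrist"; returns the picture (384x512x3 uint8, red, green, blue); there is no depth.
- r.camera_info(name): a dict with "fovy" (degrees; the focal length in pixels is half the picture's height over the tangent of half this angle, whatever the lens; pixels are square), "cx", "cy" (the principal point, pixels), "k1" (the pictures are not rectified: a ray, as slopes to the right and down, at radius r is drawn at 1 + k1 r^2 times it, then the intrinsics apply), "pose" (4x4, takes a point from camera to world coordinates). Camera axes: x right, y down, z forward; pixel columns grow to the right and rows downward; lengths in m; the calibration is good to about 2 mm. A picture is of the moment at which its call begins: read the wrist's pose just before it. camera_info takes no time and is no camera call; for the wrist camera it gives the pose at the moment of the call.
- r.close_job(): hands the job in; it is judged then, once.
The state is a dict: "time_s": time; "joints": joint angles; "qd": joint speeds; "joint_torque": joint torques, N m; "tcp_pos": TCP position; "eef_rot": TCP orientation; "contact_force": force on the tool from outside, world axes, zero at the start; "moment": the same for the moment, N m; "gripper_width": finger opening in m; "gripper_force": force on a finger pad.
Only numpy, scipy, OpenCV 4.12 (cv2) and the standard library are available. Lean on these libraries where they do the work, as an engineer would, in place of code of your own. Each camera call takes 0.05 s, during which the arm holds its last target. There are 200 camera calls.

## Working session

There is one attempt and no reset: what is moved stays moved. The work goes in short steps, Python scripts to look and compute and a tool call to move; the robot and the scene stay as the last step left them, time stands still between calls to the robot, and variables do not carry over. Pictures are saved under pics/ and viewed, at most 10 in all, crops included, and the job is handed in when it is done.

Besides the shell and the picture viewer there is one more tool, called after "Emit:" by a JSON object that holds its "fn" and its "kwargs", one argument or row to a line. play_rows: Moves the arm, as the interface text tells. Its arguments: {"type":"object","properties":{"rows":{"type":"array","items":{"type":"array","items":{"type":"array","items":{"type":"number"}}}},"squeeze":{"type":"number"}},"required":["rows"]}

```bash
mkdir -p pics; cat > h.py <<'E'
import numpy as np, cv2
from plant import r
def save(name,fn):
    im=r.capture(name); cv2.imwrite('pics/'+fn,im[:,:,::-1]); return im
E
python3 - <<'E'
from h import *
s=r.get_state();print({k:np.round(v,4) for k,v in s.items()})
for n in ('side','top','wrist'):
    i=r.camera_info(n);print(n,i)
    im=save(n,n+'0.png'); np.save(n+'0.npy',im)
a=cv2.imread('pics/top0.png');cv2.imwrite('pics/top0b.png',cv2.resize(a,(800,600),interpolation=cv2.INTER_CUBIC))
a=cv2.imread('pics/side0.png');cv2.imwrite('pics/side0b.png',cv2.resize(a,(800,600),interpolation=cv2.INTER_CUBIC))
E
```

```text
{'time_s': np.float64(0.0), 'joints': array([ 8.73246e+01,  2.05915e+01,  6.34900e-01, -2.18000e-02,
       -7.01364e+01, -1.65057e+01]), 'qd': array([-0.0274, -0.0445,  0.0221,  0.0258, -0.0553,  0.0113]), 'joint_torque': array([ 8.00000e-04, -5.82725e+01,  2.93046e+01,  6.99710e+00,
        7.10000e-03, -2.00000e-04]), 'tcp_pos': array([0.2216, 0.6371, 0.2256]), 'eef_rot': array([ 1.79905e+02, -6.80000e-03, -1.91885e+01]), 'contact_force': array([-0.5572, -0.3715, -0.4801]), 'moment': array([-0.0784, -0.027 ,  0.0119]), 'gripper_force': np.float64(0.0), 'gripper_width': np.float64(0.0877)}
side {'fovy': 54.11798585006298, 'cx': 256.42155046477956, 'cy': 195.08545223549007, 'k1': -0.02948002253182187, 'pose': array([[ 0.71480201, -0.40280586,  0.57166906, -0.26688027],
       [-0.69899054, -0.43687111,  0.56617652, -0.67102056],
       [ 0.02168648, -0.80429539, -0.59383384,  0.81177251],
       [ 0.        ,  0.        ,  0.        ,  1.        ]])}
top {'fovy': 44.79895122971463, 'cx': 246.6609618816639, 'cy': 189.78840331490903, 'k1': -0.09440432424173847, 'pose': array([[-0.02508489, -0.99168763,  0.12619979,  0.26736996],
       [-0.99966664,  0.02411186, -0.00923215,  0.03213652],
       [ 0.0061125 , -0.12638931, -0.99196188,  1.50462238],
       [ 0.        ,  0.        ,  0.        ,  1.        ]])}
wrist {'fovy': 60.78839430079427, 'cx': 255.1648124824492, 'cy': 188.8060204971806, 'k1': -0.03255024584892001, 'pose': array([[-3.28965657e-01, -9.08595739e-01, -2.57362349e-01,
         2.92570555e-01],
       [-9.44341440e-01,  3.16777773e-01,  8.87191462e-02,
         6.12062931e-01],
       [ 9.16833454e-04,  2.72223484e-01, -9.62233617e-01,
         3.84760864e-01],
       [ 0.00000000e+00,  0.00000000e+00,  0.00000000e+00,
         1.00000000e+00]])}
```

View pics/top0b.png

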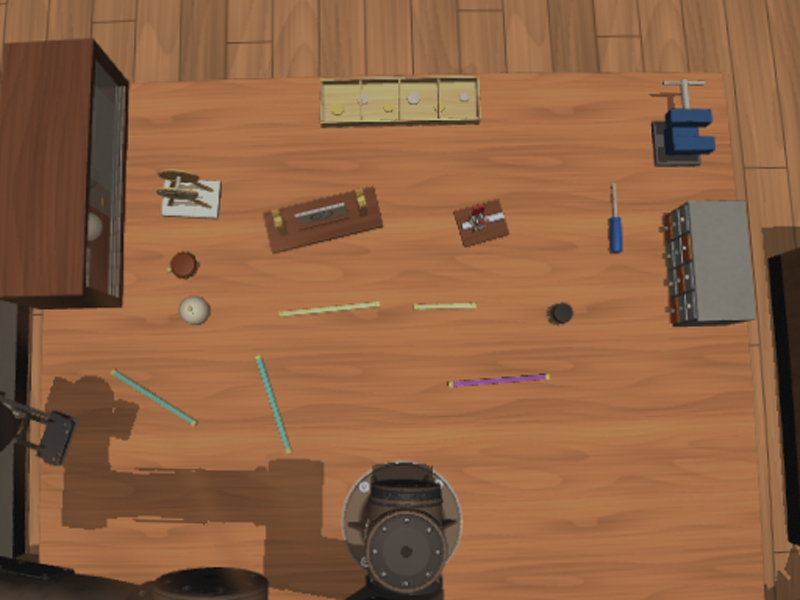

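View pics/side0b.png

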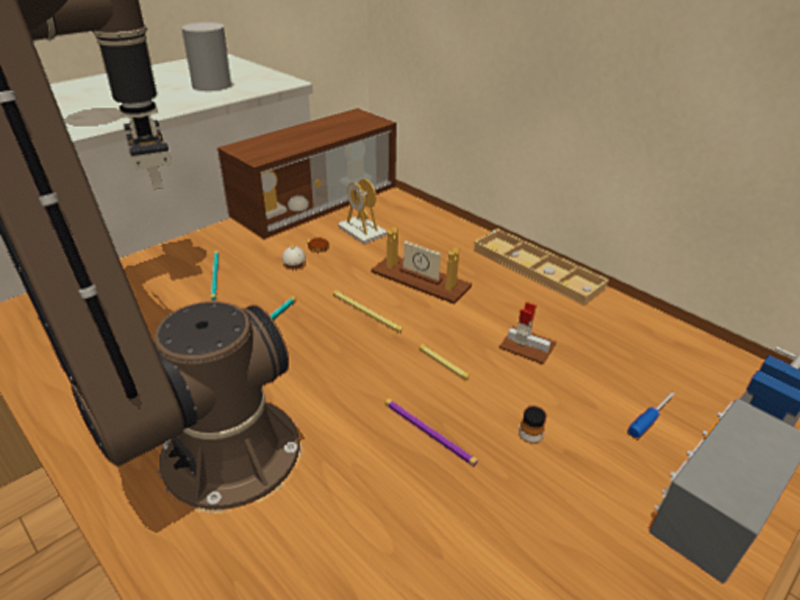

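The top view (800 px) shows these candidates for the rod:
- Long pale-yellow rod at (330,309).
- Short yellow rod at (445,306).
- Turquoise look-alikes at (155,398) and (273,404).
- Purple look-alike at (498,380).

I choose the long yellow one at (330,309). The stand is at (323,218), with forks at (277,222) and (362,203). The clip and strip are at (481,222). The side view agrees: rod (367,311), stand (421,268), clip (527,325).

```bash
cat >> h.py <<'E'
def cam(name):
    i=r.camera_info(name); f=192/np.tan(np.radians(i['fovy']/2))
    return dict(K=np.array([[f,0,i['cx']],[0,f,i['cy']],[0,0,1]]),k=i['k1'],T=np.array(i['pose']))
def ray(c,uv):
    uv=np.array(uv,float).reshape(-1,1,2)
    d=cv2.undistortPoints(uv,c['K'],np.array([c['k'],0,0,0]),None,None)[:,0]
    d=np.c_[d,np.ones(len(d))]@c['T'][:3,:3].T
    return c['T'][:3,3],d
def plane(c,uv,z):
    o,d=ray(c,uv); return o+d*((z-o[2])/d[:,2])[:,None]
def tri(obs): # list of (cam, uv)
    A=np.zeros((3,3));b=np.zeros(3);L=[]
    for c,uv in obs:
        o,d=ray(c,uv);d=d[0]/np.linalg.norm(d[0]);P=np.eye(3)-np.outer(d,d);A+=P;b+=P@o;L.append((P,o))
    p=np.linalg.solve(A,b); return p,max(np.linalg.norm(P@(p-o)) for P,o in L)
def proj(c,p):
    p=np.array(p,float).reshape(-1,3);q=(p-c['T'][:3,3])@c['T'][:3,:3]
    return cv2.projectPoints(q,np.zeros(3),np.zeros(3),c['K'],np.array([c['k'],0,0,0]))[0][:,0]
def totool(v,yaw): # world displacement -> tool shares (tool down: roll 180)
    a=np.radians(yaw);R=np.array([[np.cos(a),np.sin(a),0],[np.sin(a),-np.cos(a),0],[0,0,-1]])
    return R.T@np.array(v)/0.5
E
python3 - <<'E'
from h import *
c=cam('top'); s=800/512
for n,p,z in [('rod a',(281,314),.012),('rod b',(379,304),.012),('forkL',(277,222),.1),('forkR',(362,203),.1),('clip',(480,213),.09),('strip',(481,222),.008),('jar',(560,313),.05),('clock',(190,195),.05)]:
    print(n,plane(c,np.array(p)/s,z).round(3))
st=r.get_state();T=r.camera_info('wrist')['pose']
from scipy.spatial.transform import Rotation as Ro
R=Ro.from_euler('xyz',st['eef_rot'],degrees=True).as_matrix()
print('cam in tool',R.T@(T[:3,3]-st['tcp_pos']),R.T@T[:3,:3])
E
```

```text
rod a [[0.426 0.235 0.012]]
rod b [[0.442 0.032 0.012]]
forkL [[0.6   0.229 0.1  ]]
forkR [[0.634 0.061 0.1  ]]
clip [[ 0.611 -0.174  0.09 ]]
strip [[ 0.611 -0.187  0.008]]
jar [[ 0.41  -0.334  0.05 ]]
clock [[0.674 0.417 0.05 ]]
cam in tool [ 0.07520026  0.00058687 -0.15904335] [[-2.57400356e-04 -9.62190306e-01 -2.72377951e-01]
 [ 9.99999785e-01 -8.35027659e-05 -6.50033338e-04]
 [ 6.02711464e-04 -2.72378060e-01  9.62190121e-01]]
```

Emit:
{"fn": "play_rows", "kwargs": {
  "rows": [
    [[0,0.915,0.803,-0.05,0.77],[0,0.915,0.803,-0.05,0.77],[0,0.915,0.803,-0.05,0.77],[0,0.915,0.803,-0.05,0.77],[0,0.915,0.803,-0.05,0.77],[0,0.915,0.803,-0.05,0.77],[0,0.915,0.803,-0.05,0.77],[0,0.915,0.803,-0.05,0.77]]
  ],
  "squeeze": 20
}}

```text
time_s: 0.82
tcp_pos: [0.3864, 0.3458, 0.2404]
eef_rot: [-180.0, 0.0, -76.8]
contact_force: [0.9, 0.2, -0.7]
gripper_width: 0.0878
gripper_force: 0.0
```

```bash
python3 - <<'E'
from h import *
s=r.get_state();print(s['time_s'],s['tcp_pos'],s['eef_rot'],s['joints'])
print(totool(np.array([.52,.11,.25])-s['tcp_pos'],s['eef_rot'][2]),(s['eef_rot'][2]+85.3)/np.degrees(1.5))
E
```

```text
0.8167 [0.38643524 0.34576153 0.240368  ] [-1.79997231e+02  9.96591250e-03 -7.68113396e+01] [ 6.35256813e+01  5.17736614e+00 -1.76052291e+01 -4.58726622e-03
 -6.72079653e+01 -5.03352444e+01]
[ 0.520034   -0.15250189 -0.019264  ] 0.09877004889398712
```

Emit:
{"fn": "play_rows", "kwargs": {
  "rows": [
    [[0,0.52,-0.152,-0.02,0.1],[0,0.52,-0.152,-0.02,0.1],[0,0.52,-0.152,-0.02,0.1],[0,0.52,-0.152,-0.02,0.1],[0,0.52,-0.152,-0.02,0.1],[0,0.52,-0.152,-0.02,0.1],[0,0.52,-0.152,-0.02,0.1],[0,0.52,-0.152,-0.02,0.1]]
  ]
}}

```text
time_s: 1.48
tcp_pos: [0.522, 0.1093, 0.25]
eef_rot: [180.0, -0.0, -85.3]
contact_force: [0.9, 0.4, 0.1]
gripper_width: 0.0873
gripper_force: 0.0
```

```bash
python3 - <<'E'
from h import *
import pickle
s=r.get_state();print(s['time_s'],s['tcp_pos'],s['eef_rot'],s['joints'],np.abs(s['qd']).max())
c=cam('wrist');im=save('wrist','w1.png');pickle.dump((c,im),open('w1.pkl','wb'))
cv2.imwrite('pics/w1b.png',cv2.resize(im[:,:,::-1],(800,600),interpolation=cv2.INTER_CUBIC))
E
```

```text
1.4833 [0.52203227 0.10929537 0.2499999 ] [ 1.79972002e+02 -4.72673404e-02 -8.52926915e+01] [ 3.29229605e+01  6.30792422e+00 -1.50463220e+01  3.04980703e-02
 -6.86927755e+01 -2.82267573e+01] 4.347523044064483
```

View pics/w1b.png

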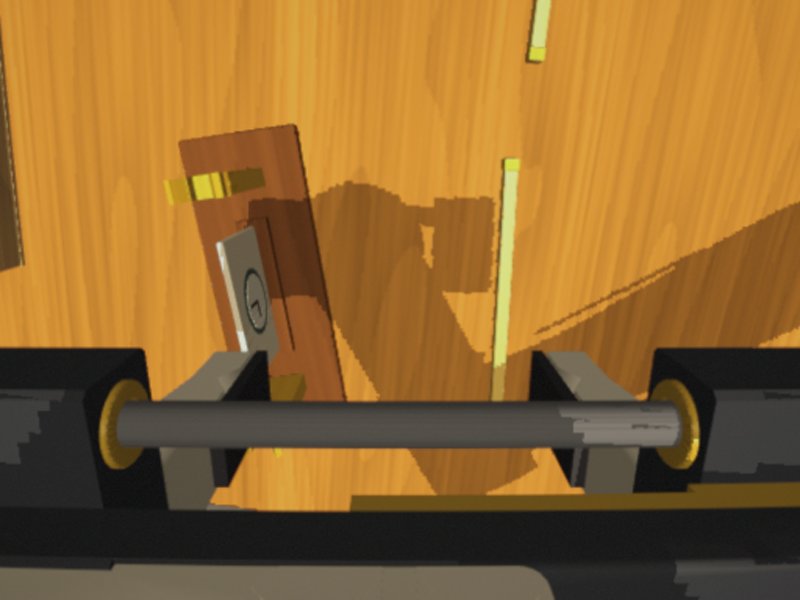

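The close view shows the long yellow rod running from (511,163), brass end, to (497,400). The short rod's end is at (537,55). The stand shows its far fork at (212,186), with the card face marked like a clock at (255,300). The gripper hides everything below row 345, so I'll back off along y and take two views.

Emit:
{"fn": "play_rows", "kwargs": {
  "rows": [
    [[0,-0.33,-0.15,0,0],[0,-0.33,-0.15,0,0],[0,-0.33,-0.15,0,0],[0,-0.33,-0.15,0,0],[0,-0.33,-0.15,0,0],[0,-0.33,-0.15,0,0],[0,-0.33,-0.15,0,0],[0,-0.33,-0.15,0,0]]
  ]
}}

```text
time_s: 2.2
tcp_pos: [0.5805, 0.2837, 0.25]
eef_rot: [180.0, -0.0, -85.0]
contact_force: [0.1, -0.1, 0.6]
gripper_width: 0.0878
gripper_force: 0.0
```

```bash
python3 - <<'E'
from h import *
import pickle
s=r.get_state();print(s['time_s'],s['tcp_pos'],s['eef_rot'][2],np.abs(s['qd']).max())
c=cam('wrist');im=save('wrist','w2.png');pickle.dump((c,im),open('w2.pkl','wb'))
E
```

```text
2.2 [0.58051896 0.28366377 0.24995053] -85.02610143118686 1.007457977281392
```

Emit:
{"fn": "play_rows", "kwargs": {
  "rows": [
    [[0,0,0.24,0,0],[0,0,0.24,0,0],[0,0,0.24,0,0],[0,0,0.24,0,0],[0,0,0.24,0,0],[0,0,0.24,0,0],[0,0,0.24,0,0],[0,0,0.24,0,0]]
  ]
}}

```text
time_s: 2.92
tcp_pos: [0.4625, 0.2731, 0.2501]
eef_rot: [180.0, -0.0, -85.1]
contact_force: [-0.4, -0.7, -0.2]
gripper_width: 0.0876
gripper_force: 0.0
```

```bash
python3 - <<'E'
from h import *
import pickle
s=r.get_state();print(s['time_s'],s['tcp_pos'],s['eef_rot'][2],np.abs(s['qd']).max())
c=cam('wrist');im=save('wrist','w3.png');pickle.dump((c,im),open('w3.pkl','wb'))
ims=[pickle.load(open(f,'rb'))[1][:,:,::-1] for f in('w2.pkl','w3.pkl')]
v=np.vstack([cv2.resize(i[:235],None,fx=1.25,fy=1.25,interpolation=cv2.INTER_CUBIC) for i in ims]);print(v.shape)
cv2.imwrite('pics/w23.png',v)
E
```

```text
2.9167 [0.46247904 0.2730939  0.25011718] -85.13420990818057 0.4595585447518491
(588, 640, 3)
```

View pics/w23.png

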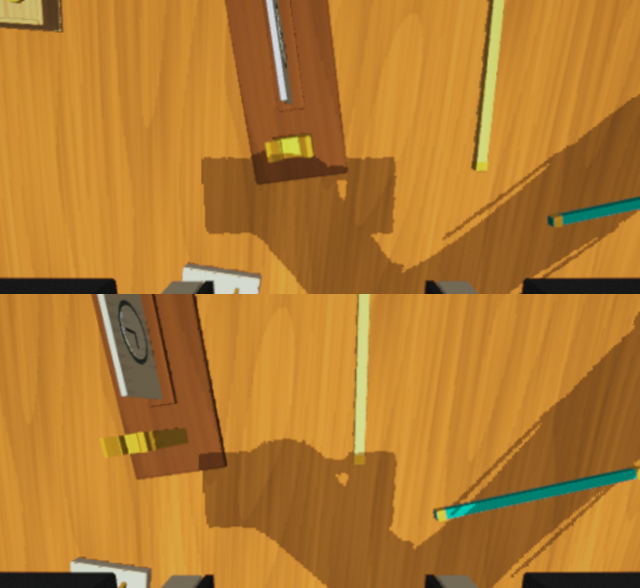

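The upper picture (w2) shows the left fork at (289,147), the card top at (283,98) and the rod end at (481,166). The lower one (w3) has the left fork at (140,442), the card top running to (126,396) and the rod end at (359,457). I'll take one more view for the right fork, then measure.

Emit:
{"fn": "play_rows", "kwargs": {
  "rows": [
    [[0,0.34,-0.33,0,0],[0,0.34,-0.33,0,0],[0,0.34,-0.33,0,0],[0,0.34,-0.33,0,0],[0,0.34,-0.33,0,0],[0,0.34,-0.33,0,0],[0,0.34,-0.33,0,0],[0,0.34,-0.33,0,0]]
  ]
}}

```text
time_s: 3.63
tcp_pos: [0.6419, 0.1161, 0.2484]
eef_rot: [179.9, -0.1, -85.3]
contact_force: [-0.5, -0.4, -0.2]
gripper_width: 0.0874
gripper_force: 0.0
```

```bash
python3 - <<'E'
from h import *
import pickle
s=r.get_state();print(s['time_s'],s['tcp_pos'],s['eef_rot'][2],np.abs(s['qd']).max())
c=cam('wrist');im=save('wrist','w4.png');pickle.dump((c,im),open('w4.pkl','wb'))
W={i:pickle.load(open(f'w{i}.pkl','rb')) for i in (1,2,3,4)}
# rod mask
for i in W:
    hsv=cv2.cvtColor(W[i][1],cv2.COLOR_RGB2HSV); 
    m=((hsv[...,0]>=24)&(hsv[...,0]<=36)&(hsv[...,1]>80)&(hsv[...,2]>110)).astype(np.uint8); m[228:]=0
    n,l,st,ce=cv2.connectedComponentsWithStats(m)
    for j in range(1,n):
        if st[j,4]>25:
            pts=np.argwhere(l==j)[:,::-1].astype(np.float32); print(i,st[j],ce[j].round(1),np.round(cv2.boxPoints(cv2.minAreaRect(pts)),1).tolist())
# fork crops at 8x
cr=[]
for i,(x,y) in ((2,(231,118)),(3,(112,118)),(4,None),(1,(136,119))):
    if i==4: x,y=proj(W[4][0],[.634,.061,.11])[0].astype(int); print('w4 fork',x,y)
    im=W[i][1][max(y-25,0):y+25,max(x-32,0):x+32,::-1]; print(i,max(x-32,0),max(y-25,0))
    cr.append(cv2.resize(im,(384,300),interpolation=cv2.INTER_CUBIC))
cv2.imwrite('pics/forks.png',np.vstack([np.hstack(cr[:2]),np.hstack(cr[2:])]))
E
```

```text
3.6333 [0.64189351 0.11610334 0.2483676 ] -85.2876728218607 2.4107362547008067
1 [338   0  15  39 366] [345.1  19.5] [[337.3999938964844, 37.79999923706055], [341.8999938964844, -1.2000000476837158], [352.20001220703125, 0.0], [347.79998779296875, 39.0]]
1 [ 316  101   17  127 1044] [323.6 162.4] [[315.79998779296875, 227.0], [322.1000061035156, 100.5999984741211], [332.29998779296875, 101.0999984741211], [326.0, 227.5]]
1 [135 111   8  15  73] [138.7 117.9] [[134.60000610351562, 111.4000015258789], [139.3000030517578, 110.19999694824219], [142.89999389648438, 124.5], [138.1999969482422, 125.69999694824219]]
1 [123 112  14  16 173] [129.2 119.4] [[121.9000015258789, 113.19999694824219], [133.10000610351562, 110.80000305175781], [136.39999389648438, 125.69999694824219], [125.30000305175781, 128.1999969482422]]
1 [105 116   5  14  27] [107.4 121.6] [[105.0, 116.0], [106.9000015258789, 115.5], [110.19999694824219, 128.6999969482422], [108.30000305175781, 129.1999969482422]]
2 [ 0  0  3 14 35] [0.8 7.2] [[-0.0, 0.0], [2.0, 0.0], [2.0, 13.0], [0.0, 13.0]]
2 [  0   0  29  18 134] [12.1 10.
[... 3872 characters left out ...]
, [9.800000190734863, 138.0]]
4 [ 84 146   3  22  40] [ 84.7 155.9] [[83.30000305175781, 146.0], [85.0, 145.89999389648438], [86.0999984741211, 167.0], [84.4000015258789, 167.10000610351562]]
4 [ 21 169  70   7 116] [ 57.6 172.2] [[21.0, 170.60000610351562], [21.100000381469727, 168.3000030517578], [90.0999984741211, 173.60000610351562], [89.9000015258789, 175.89999389648438]]
4 [411 198   9   6  31] [414.5 200.5] [[410.0, 200.39999389648438], [418.6000061035156, 197.0], [419.8999938964844, 200.1999969482422], [411.29998779296875, 203.6999969482422]]
2 199 93
3 80 93Traceback (most recent call last):
  File "<stdin>", line 16, in <module>
TypeError: cannot unpack non-iterable NoneType object
```

```bash
python3 - <<'E'
from h import *
import pickle
W={i:pickle.load(open(f'w{i}.pkl','rb')) for i in (1,2,3,4)}
cr=[]
for i,(x,y) in ((2,(231,118)),(3,(112,118)),(4,(262,121)),(1,(136,119))):
    cr.append(cv2.resize(W[i][1][y-25:y+25,x-32:x+32,::-1],(384,300),interpolation=cv2.INTER_CUBIC))
cv2.imwrite('pics/forks.png',np.vstack([np.hstack(cr[:2]),np.hstack(cr[2:])]))
# rod ends: mid of end edges
c1,c2,c3=[W[i][0] for i in (1,2,3)]
e2=(384.2,136.8);e3=(287.2,127.6);f1=(327.2,100.4)
print('rod +y end tri',tri([(c2,e2),(c3,e3)]))
c4=W[4][0]
A=plane(c2,e2,.012)[0];B=plane(c3,e3,.012)[0];F=plane(c1,f1,.012)[0]
print(A,B,F,np.linalg.norm((A+B)/2-F))
for Q in (A,B):
    print('mid',(Q+F)/2,'ang',np.degrees(np.arctan2(*(Q-F)[[1,0]])))
E
```

```text
rod +y end tri (array([0.42898153, 0.23698752, 0.01363798]), np.float64(0.005426225421632572))
[0.42815052 0.2425682  0.012     ] [0.42884557 0.23167779 0.012     ] [0.44468401 0.0323989  0.012     ] 0.2053629523308087
mid [0.43641727 0.13748355 0.012     ] ang 94.49805097481897
mid [0.43676479 0.13203835 0.012     ] ang 94.54424526348295
```

View pics/forks.png

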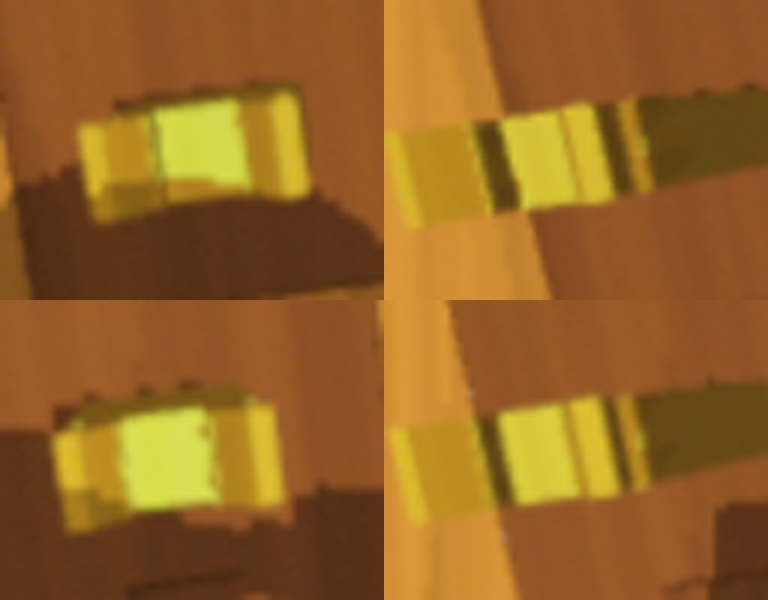

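The crops show that each fork's prong tops appear as light strips. Outer corners in w2 are (78,125), (95,222), (297,90) and (310,195), with the lit slot floor between at x 158–245; the other three views look much the same. Next I triangulate the fork centres from the prong-top corners.

```bash
python3 - <<'E'
from h import *
import pickle
C={i:pickle.load(open(f'w{i}.pkl','rb'))[0] for i in (1,2,3,4)}
L=tri([(C[2],(231.1,118.9)),(C[3],(99.2,120.4))]);R=tri([(C[4],(258.0,123.8)),(C[1],(123.8,120.8))])
print('L',L,'R',R,'span',np.linalg.norm(L[0]-R[0]))
Lf=plane(C[2],(232.4,117.4),.094)[0];Rf=plane(C[4],(257.8,122.1),.094)[0]
print('floor',Lf,Rf,np.linalg.norm(Lf-Rf))
Lt=plane(C[2],(231.1,118.9),.114)[0];Rt=plane(C[4],(258,123.8),.114)[0];print('top',Lt,Rt)
for a,b in((L[0],R[0]),(Lf,Rf),(Lt,Rt)): print((a+b)/2,np.degrees(np.arctan2(*(a-b)[[1,0]])))
e2=(384.2,136.8);e3=(287.2,135);print(tri([(C[2],e2),(C[3],e3)]))
# rod centre line in all views on z=.012 (box-mid points)
for i,p in ((1,(324.1,163.8)),(2,(391.4,67.9)),(3,(289.2,63.5)),(4,(421.8,151))): print(i,plane(C[i],p,.012))
E
```

```text
L (array([0.60798506, 0.23076104, 0.11227568]), np.float64(0.00014979809202801558)) R (array([0.64472831, 0.06507537, 0.11322547]), np.float64(0.00010484121936893463)) span 0.169713610438994
floor [0.6080582  0.23041044 0.094     ] [0.64471013 0.06490305 0.094     ] 0.16951713529954043
top [0.60788609 0.23048966 0.114     ] [0.64474838 0.0649103  0.114     ]
[0.62635668 0.1479182  0.11275058] 102.5038292477329
[0.62638417 0.14765674 0.094     ] 102.4867424582823
[0.62631724 0.14769998 0.114     ] 102.55085565534561
(array([0.42761373, 0.24166599, 0.01037382]), np.float64(0.001036625495399724))
1 [[0.43796896 0.10799804 0.012     ]]
2 [[0.43458857 0.16361837 0.012     ]]
3 [[0.43449579 0.15932127 0.012     ]]
4 [[0.43964376 0.08855078 0.012     ]]
```

Emit:
{"fn": "play_rows", "kwargs": {
  "rows": [
    [[0,-0.076,0.406,0.15,0.003],[0,-0.076,0.406,0.3,0.003],[0,-0.076,0.406,0.3,0.003],[0,-0.076,0.406,0.3,0.003],[0,-0.076,0.406,0.3,0.003],[0,-0.076,0.406,0.3,0.003],[0,-0.076,0.406,0.3,0.003],[0,-0.076,0.406,0.3,0.003]]
  ],
  "squeeze": 20
}}

```text
time_s: 4.35
tcp_pos: [0.4318, 0.138, 0.099]
eef_rot: [179.8, -0.1, -85.2]
contact_force: [0.7, 0.3, 0.9]
gripper_width: 0.0878
gripper_force: 0.0
```

```bash
python3 - <<'E'
from h import *
s=r.get_state();print(s['time_s'],s['tcp_pos'],s['eef_rot'],s['joints'])
print(totool(np.array([.4364,.1375,.005])-s['tcp_pos'],s['eef_rot'][2]),(s['eef_rot'][2]+85.5)/np.degrees(1.5))
E
```

```text
4.35 [0.43176066 0.13803027 0.09902735] [ 1.79841118e+02 -8.15837349e-02 -8.51687256e+01] [ 4.27304760e+01  7.18131950e+00 -3.62135077e+01 -4.55862436e-02
 -4.67806696e+01 -3.78680467e+01]
[ 0.00183824 -0.00915639  0.1880547 ] 0.0038545528837707174
```

Emit:
{"fn": "play_rows", "kwargs": {
  "rows": [
    [[0,0.001,-0.004,0.06,0.003],[0,0.001,-0.004,0.12,0.003],[0,0.001,-0.004,0.16,0.003],[0,0.001,-0.004,0.187,0.003],[0,0.001,-0.004,0.187,0.003],[0,0.001,-0.004,0.187,0.003],[0,0.001,-0.004,0.187,0.003],[0,0.001,-0.004,0.187,0.003]]
  ]
}}

```text
time_s: 5.02
tcp_pos: [0.4383, 0.139, 0.008]
eef_rot: [-179.9, 0.1, -85.6]
contact_force: [0.1, -0.1, -0.1]
gripper_width: 0.0876
gripper_force: 0.0
```

Emit:
{"fn": "play_rows", "kwargs": {
  "rows": [
    [[0.3,0,0,0,0],[0.6,0,0,0,0],[1,0,0,0,0],[1,0,0,0,0],[1,0,0,0,0],[1,0,0,0,0],[1,0,0,0,0],[1,0,0,0,0]]
  ]
}}

```text
time_s: 5.68
tcp_pos: [0.4372, 0.1381, 0.0067]
eef_rot: [180.0, -0.0, -85.6]
contact_force: [1.0, -0.1, -0.3]
gripper_width: 0.04
gripper_force: 0.0
```

Emit:
{"fn": "play_rows", "kwargs": {
  "rows": [
    [[1,0,0,0,0],[1,0,0,0,0],[1,0,0,0,0],[1,0,0,0,0],[1,0,0,0,0],[1,0,0,0,0],[1,0,0,0,0],[1,0,0,0,0]]
  ]
}}

```text
time_s: 6.35
tcp_pos: [0.4372, 0.1381, 0.0067]
eef_rot: [180.0, -0.0, -85.6]
contact_force: [0.4, -0.3, -0.0]
gripper_width: 0.0096
gripper_force: 20.0
```

Emit:
{"fn": "play_rows", "kwargs": {
  "rows": [
    [[1,0,0,-0.08,0],[1,0,0,-0.16,0],[1,0,0,-0.24,0],[1,0,-0.06,-0.3,-0.02],[1,0.002,-0.13,-0.3,-0.04],[1,0.005,-0.2,-0.3,-0.07],[1,0.008,-0.27,-0.3,-0.094],[1,0.01,-0.34,-0.3,-0.094]]
  ]
}}

```text
time_s: 7.02
tcp_pos: [0.6087, 0.1461, 0.157]
eef_rot: [-180.0, 0.0, -77.4]
contact_force: [0.3, -0.4, -0.1]
gripper_width: 0.0092
gripper_force: 20.0
```

Emit:
{"fn": "play_rows", "kwargs": {
  "rows": [
    [[1,0,-0.038,0,0],[1,0,-0.038,0,0],[1,0,-0.038,0,0],[1,0,-0.038,0,0],[1,0,-0.038,0,0],[1,0,-0.038,0,0],[1,0,-0.038,0,0],[1,0,-0.038,0,0]]
  ]
}}

```text
time_s: 7.68
tcp_pos: [0.6253, 0.1505, 0.1573]
eef_rot: [-180.0, 0.0, -77.5]
contact_force: [0.1, 0.0, -0.3]
gripper_width: 0.0093
gripper_force: 20.0
```

```bash
python3 - <<'E'
from h import *
import pickle
s=r.get_state();print(s['time_s'],s['tcp_pos'],s['eef_rot'],s['gripper_width'],np.abs(s['qd']).max())
print(totool(np.array([.6263,.1477,.1025])-s['tcp_pos'],s['eef_rot'][2]),(s['eef_rot'][2]+77.5)/np.degrees(1.5))
c=cam('wrist');im=save('wrist','w5.png');pickle.dump((c,im),open('w5.pkl','wb'))
cv2.imwrite('pics/w5b.png',cv2.resize(im[:256,100:420,::-1],(800,600)))
E
```

```text
7.6833 [0.62532831 0.15049814 0.15728212] [-1.79961620e+02  1.38879324e-02 -7.74873660e+01] 0.00933065873751472 0.18550090481461526
[ 0.00588441 -0.00068476  0.10956425] 0.0001470031166559434
```

View pics/w5b.png

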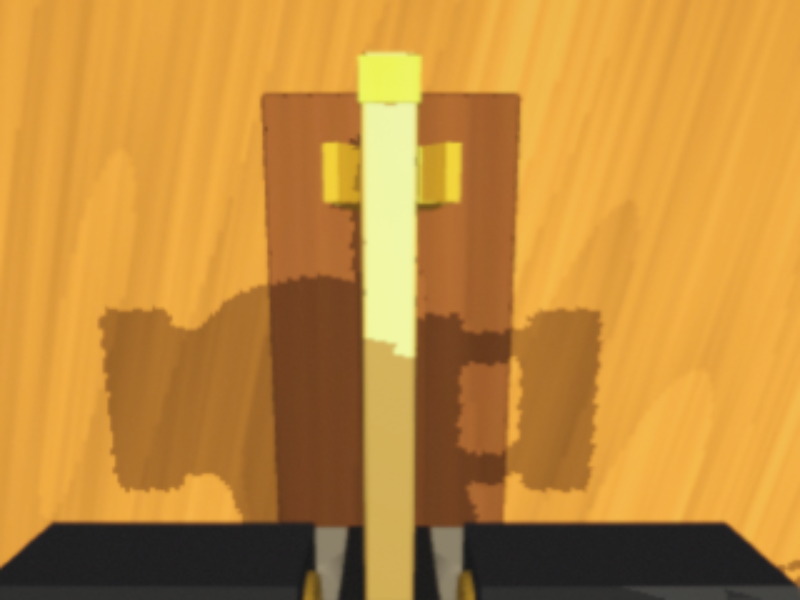

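The rod sits at columns 362–416, parallel to the stand, and the fork's prongs run from 322 to 461, so the alignment is within about 1 mm. Lowering now.

Emit:
{"fn": "play_rows", "kwargs": {
  "rows": [
    [[1,0.006,0,0.03,0],[1,0.006,0,0.05,0],[1,0.006,0,0.07,0],[1,0.006,0,0.085,0],[1,0.006,0,0.1,0],[1,0.006,0,0.109,0],[1,0.006,0,0.109,0],[1,0.006,0,0.109,0]]
  ]
}}

```text
time_s: 8.4
tcp_pos: [0.6264, 0.1475, 0.1021]
eef_rot: [180.0, -0.0, -77.5]
contact_force: [0.4, 0.3, 0.2]
gripper_width: 0.01
gripper_force: 20.0
```

```bash
python3 - <<'E'
from h import *
s=r.get_state();print(s['time_s'],s['tcp_pos'],s['eef_rot'],s['contact_force'],s['gripper_width'])
E
```

```text
8.4 [0.62637945 0.14746253 0.10211272] [ 1.79989274e+02 -9.48978040e-03 -7.75038836e+01] [0.36576042 0.26197266 0.23419708] 0.009970499854974911
```

Emit:
{"fn": "play_rows", "kwargs": {
  "rows": [
    [[1,0,0,0.002,0],[1,0,0,0.002,0],[0.7,0,0,0.002,0],[0.5,0,0,0.002,0],[0.5,0,0,0.002,0],[0.4,0,0,0.002,0],[0.4,0,0,0.002,0],[0.4,0,0,0.002,0]]
  ]
}}

```text
time_s: 9.07
tcp_pos: [0.6263, 0.1474, 0.1013]
eef_rot: [-180.0, 0.0, -77.5]
contact_force: [0.5, 0.4, 0.2]
gripper_width: 0.044
gripper_force: 0.0
```

Emit:
{"fn": "play_rows", "kwargs": {
  "rows": [
    [[0.2,0,0,0,0],[0.2,0,0,0,0],[0.2,0,0,0,0],[0.2,0,0,0,0],[0.2,0,0,-0.05,0],[0.2,0,0,-0.12,0],[0.2,0,0,-0.2,0],[0.2,0,0,-0.28,0]]
  ]
}}

```text
time_s: 9.73
tcp_pos: [0.6258, 0.1471, 0.2424]
eef_rot: [179.9, -0.0, -77.5]
contact_force: [0.7, 0.8, -1.0]
gripper_width: 0.07
gripper_force: 0.0
```

Emit:
{"fn": "play_rows", "kwargs": {
  "rows": [
    [[0,0.536,0.049,0,0],[0,0.536,0.049,0,0],[0,0.536,0.049,0,0],[0,0.536,0.049,0,0],[0,0.536,0.049,0,0],[0,0.536,0.049,0,0],[0,0.536,0.049,0,0],[0,0.536,0.049,0,0]]
  ]
}}

```text
time_s: 10.4
tcp_pos: [0.6602, -0.1239, 0.2407]
eef_rot: [179.9, -0.0, -77.8]
contact_force: [-0.8, -0.2, -0.4]
gripper_width: 0.0882
gripper_force: 0.0
```

```bash
python3 - <<'E'
from h import *
import pickle
s=r.get_state();print(s['time_s'],s['tcp_pos'],s['eef_rot'][2],np.abs(s['qd']).max())
c=cam('wrist');im=save('wrist','w6.png');pickle.dump((c,im),open('w6.pkl','wb'))
E
```

```text
10.4 [ 0.66017662 -0.12389618  0.24074317] -77.75275735240683 3.2668686488344445
```

Emit:
{"fn": "play_rows", "kwargs": {
  "rows": [
    [[0,0,0.2,0,0],[0,0,0.2,0,0],[0,0,0.2,0,0],[0,0,0.2,0,0],[0,0,0.2,0,0],[0,0,0.2,0,0],[0,0,0.2,0,0],[0,0,0.2,0,0]]
  ]
}}

```text
time_s: 11.12
tcp_pos: [0.5634, -0.1407, 0.2409]
eef_rot: [180.0, 0.0, -77.5]
contact_force: [-0.1, -0.4, 0.2]
gripper_width: 0.0877
gripper_force: 0.0
```

```bash
python3 - <<'E'
from h import *
import pickle
s=r.get_state();print(s['time_s'],s['tcp_pos'],s['eef_rot'][2],np.abs(s['qd']).max())
c=cam('wrist');im=save('wrist','w7.png');pickle.dump((c,im),open('w7.pkl','wb'))
W=[pickle.load(open(f'w{i}.pkl','rb')) for i in (6,7)]
cr=[]
for c,im in W:
    hsv=cv2.cvtColor(im,cv2.COLOR_RGB2HSV)
    m=(((hsv[...,0]<5)|(hsv[...,0]>174))&(hsv[...,1]>170)&(hsv[...,2]>60)).astype(np.uint8)
    n,l,st,ce=cv2.connectedComponentsWithStats(m); k=[j for j in range(1,n) if st[j,4]>20]; print(st[k].tolist())
    j=max(k,key=lambda j:st[j,4]); x,y=ce[j].astype(int); y=max(y,40)
    print('off',x-50,y-40)
    cr.append(cv2.resize(im[y-40:y+60,x-50:x+50,::-1],(400,400),interpolation=cv2.INTER_CUBIC))
cv2.imwrite('pics/clip.png',np.hstack(cr))
E
```

```text
11.1167 [ 0.56339966 -0.14065363  0.24087779] -77.47287867628289 0.22884016620389
[[305, 125, 4, 28, 79], [324, 124, 17, 27, 377]]
off 282 96
[[228, 119, 7, 28, 140], [197, 120, 16, 28, 352]]
off 154 92
```

View pics/clip.png

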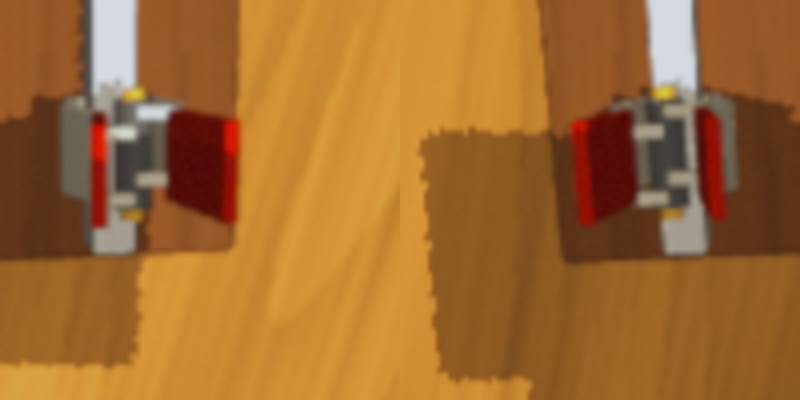

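The crops show the red tails standing upright. In w6 the outer top edges run (92,115)–(94,227) and (239,121)–(233,224). In w7 they run (173,122)–(181,226) and (318,110)–(326,219). The ridge is vertical in the picture, so it is square to the tool.

```bash
python3 - <<'E'
from h import *
import pickle
C={i:pickle.load(open(f'w{i}.pkl','rb'))[0] for i in (6,7)}
p6=lambda x,y:(282+x/4-.375,96+y/4-.375); p7=lambda x,y:(154+x/4-.375,92+y/4-.375)
P=[]
for a,b in (((92,115),(173,122)),((94,227),(181,226)),((239,121),(318,110)),((233,224),(326,219))):
    t=tri([(C[6],p6(*a)),(C[7],p7(*b))]);P.append(t[0]);print(t)
P=np.array(P);print('ctr',P.mean(0));y=(P[1]+P[3]-P[0]-P[2])/2;print('yaxis ang',np.degrees(np.arctan2(y[1],y[0])),np.linalg.norm(y))
x=(P[0]+P[1]-P[2]-P[3])/2;print('xspan',np.linalg.norm(x),np.degrees(np.arctan2(x[1],x[0])))
for c,p,q in ((C[6],p6(113,252),p6(112,0)),(C[7],p7(284,253),p7(272,0))):
    a=plane(c,p,.028)[0];b=plane(c,q,.028)[0];v=a-b;print('ridge end',a,b,np.degrees(np.arctan2(v[1],v[0])))
print('ridge end tri',tri([(C[6],p6(113,252)),(C[7],p7(284,253))]))
s=r.get_state();print(s['tcp_pos'],s['eef_rot'])
E
```

```text
(array([ 0.62780138, -0.18110365,  0.0982689 ]), np.float64(0.0012352104755164407))
(array([ 0.62148389, -0.15753061,  0.10022818]), np.float64(0.000272448782486585))
(array([ 0.59573564, -0.18901863,  0.10070172]), np.float64(0.0007599731330067037))
(array([ 0.58923745, -0.16519783,  0.09651372]), np.float64(0.00025130502322239163))
ctr [ 0.60856459 -0.17321268  0.09892813]
yaxis ang 105.13136673171533 0.0245732833916121
xspan 0.03309268743197188 13.61973793048328
ridge end [ 0.60085559 -0.14259045  0.028     ] [ 0.61893334 -0.21033122  0.028     ] 104.9421143271293
ridge end [ 0.60093449 -0.14245026  0.028     ] [ 0.61761648 -0.21030754  0.028     ] 103.81165701680769
ridge end tri (array([ 0.60092346, -0.14258608,  0.02839017]), np.float64(6.129827916148338e-05))
[ 0.56331667 -0.14073117  0.24078974] [ 1.79965111e+02  5.87769461e-03 -7.74813395e+01]
```

Emit:
{"fn": "play_rows", "kwargs": {
  "rows": [
    [[0,0.083,-0.074,0,-0.022],[0,0.083,-0.074,0.08,-0.022],[0,0.083,-0.074,0.16,-0.022],[0,0.083,-0.074,0.2,-0.022],[0,0.083,-0.074,0.2,-0.022],[0,0.083,-0.074,0.2,-0.022],[0,0.083,-0.074,0.2,-0.022],[0,0.083,-0.074,0.2,-0.022]]
  ]
}}

```text
time_s: 11.83
tcp_pos: [0.6094, -0.1737, 0.1437]
eef_rot: [-179.8, -0.1, -75.6]
contact_force: [0.6, -0.2, -0.1]
gripper_width: 0.0873
gripper_force: 0.0
```

```bash
python3 - <<'E'
from h import *
s=r.get_state();print(s['time_s'],s['tcp_pos'],s['eef_rot'],s['joints'])
print(totool(np.array([.6086,-.1732,.058])-s['tcp_pos'],s['eef_rot'][2]),(s['eef_rot'][2]+75.6)/np.degrees(1.5))
E
```

```text
11.8333 [ 0.60937871 -0.17367632  0.14367002] [-1.79801652e+02 -8.00598116e-02 -7.55807872e+01] [ 1.73320994e+00  2.01260592e+01 -1.13510711e+01  4.05987958e-02
 -5.83117886e+01  1.26648787e+01]
[-0.00131045  0.00127113  0.17134003] 0.00022355110111879633
```

Emit:
{"fn": "play_rows", "kwargs": {
  "rows": [
    [[0,0,0.001,0.06,0],[0,0,0.001,0.12,0],[0,0,0.001,0.165,0],[0,0,0.001,0.165,0],[0.3,0,0.001,0.165,0],[0.4,0,0.001,0.165,0],[0.4,0,0.001,0.165,0],[0.4,0,0.001,0.165,0]]
  ]
}}

```text
time_s: 12.5
tcp_pos: [0.6086, -0.1738, 0.0609]
eef_rot: [-179.8, -0.1, -75.6]
contact_force: [-0.2, 0.1, -0.1]
gripper_width: 0.0665
gripper_force: 0.0
```

```bash
python3 - <<'E'
from h import *
s=r.get_state();print(s['time_s'],s['tcp_pos'],s['eef_rot'],s['gripper_width'],s['contact_force'])
E
```

```text
12.5 [ 0.60864468 -0.17383945  0.06091091] [-1.79811617e+02 -5.69705617e-02 -7.56059344e+01] 0.06654930926108366 [-0.16667187  0.08560623 -0.10696688]
```

Centred. Down another 2 mm, then squeeze.

Emit:
{"fn": "play_rows", "kwargs": {
  "rows": [
    [[1,0,0,0.004,0],[1,0,0,0.004,0],[1,0,0,0.004,0],[1,0,0,0.004,0],[1,0,0,0.004,0],[1,0,0,0.004,0],[1,0,0,0.004,0],[1,0,0,0.004,0]]
  ],
  "squeeze": 20
}}

```text
time_s: 13.17
tcp_pos: [0.6077, -0.1738, 0.0569]
eef_rot: [-180.0, -0.0, -75.6]
contact_force: [0.3, -0.1, 1.3]
gripper_width: 0.0225
gripper_force: 18.2
```

Emit:
{"fn": "play_rows", "kwargs": {
  "rows": [
    [[1,0,0,0,0],[1,0,0,0,0],[1,0,0,0,0],[1,0,0,0,0],[1,0,0,0,0],[1,0,0,0,0],[1,0,0,0,0],[1,0,0,0,0]]
  ]
}}

```text
time_s: 13.83
tcp_pos: [0.6076, -0.1738, 0.0569]
eef_rot: [-180.0, -0.0, -75.6]
contact_force: [1.8, 0.3, 3.3]
gripper_width: 0.0224
gripper_force: 18.4
```

Emit:
{"fn": "play_rows", "kwargs": {
  "rows": [
    [[1,0,0,-0.02,0],[1,0,0,-0.04,0],[1,0,0,-0.07,0],[1,0,0,-0.11,0],[1,0,0,-0.16,0],[1,0,0,-0.22,0],[1,0,0,-0.28,0],[1,0,0,-0.29,0]]
  ],
  "squeeze": 25
}}

```text
time_s: 14.5
tcp_pos: [0.6093, -0.1745, 0.2086]
eef_rot: [-179.6, -0.2, -75.6]
contact_force: [0.2, -0.1, 0.4]
gripper_width: 0.0216
gripper_force: 22.6
```

Emit:
{"fn": "play_rows", "kwargs": {
  "rows": [
    [[1,0,0,0,0],[1,0,0,0,0],[1,0,0,0,0],[1,0,0,0,0],[1,0,0,0,0],[1,0,0,0,0],[1,0,0,0,0],[1,0,0,0,0]]
  ]
}}

```text
time_s: 15.17
tcp_pos: [0.6073, -0.1738, 0.2013]
eef_rot: [180.0, 0.0, -75.6]
contact_force: [-0.2, 0.0, -0.1]
gripper_width: 0.0221
gripper_force: 22.6
```

```bash
python3 - <<'E'
from h import *
s=r.get_state();print(s['time_s'],s['tcp_pos'],s['eef_rot'],s['gripper_width'],s['contact_force'],s['moment'])
im=save('side','s2.png');c=cam('side');u=proj(c,[s['tcp_pos'],[.6263,.1477,.1]]);print(u)
x,y=u[0].astype(int);a=cv2.resize(im[y-45:y+45,x-45:x+45,::-1],(400,400),interpolation=cv2.INTER_CUBIC)
x,y=u[1].astype(int);b=cv2.resize(im[y-45:y+45,x-45:x+45,::-1],(400,400),interpolation=cv2.INTER_CUBIC)
cv2.imwrite('pics/s2c.png',np.hstack([a,b]))
E
```

```text
15.1667 [ 0.60726253 -0.17379056  0.20134687] [ 1.79962467e+02  8.29375716e-03 -7.56162483e+01] 0.022121523350174702 [-0.21436867  0.03075694 -0.11244666] [ 0.13377994 -0.02794328  0.01474259]
[[343.04519383 169.37389018]
 [270.0682916  156.08776943]]
```

View pics/s2c.png

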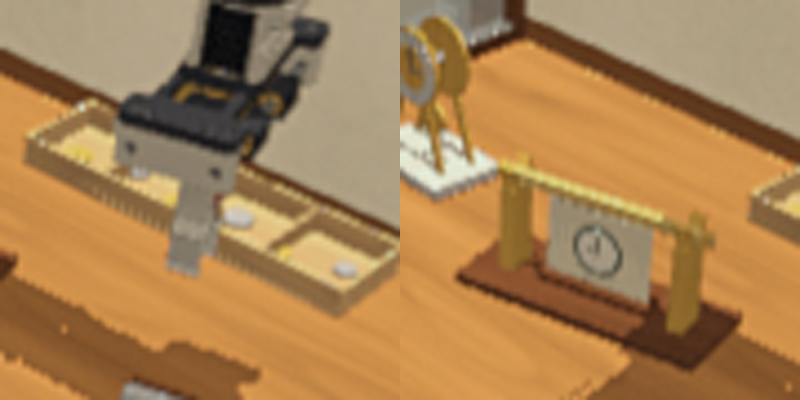

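The right crop shows the rod lying in both forks. The left crop shows the clip's jaws below the finger tips (200–275), with the empty ridge at the bottom. Carrying it over.

Emit:
{"fn": "play_rows", "kwargs": {
  "rows": [
    [[1,-0.05,-0.016,0,0.02],[1,-0.12,-0.038,0,0.02],[1,-0.19,-0.061,0,0.02],[1,-0.26,-0.084,0,0.022],[1,-0.33,-0.106,0,0.022],[1,-0.4,-0.128,0,0.022],[1,-0.47,-0.151,0,0.022],[1,-0.53,-0.17,0,0.022]]
  ]
}}

```text
time_s: 15.88
tcp_pos: [0.6238, 0.1064, 0.2019]
eef_rot: [-180.0, 0.0, -77.5]
contact_force: [-0.2, -0.8, -0.6]
gripper_width: 0.022
gripper_force: 22.6
```

Emit:
{"fn": "play_rows", "kwargs": {
  "rows": [
    [[1,-0.04,-0.013,0,0],[1,-0.07,-0.023,0,0],[1,-0.083,-0.027,0,0],[1,-0.083,-0.027,0,0],[1,-0.083,-0.027,0,0],[1,-0.083,-0.027,0,0],[1,-0.083,-0.027,0,0],[1,-0.083,-0.027,0,0]]
  ]
}}

```text
time_s: 16.55
tcp_pos: [0.6281, 0.1463, 0.2019]
eef_rot: [-180.0, -0.0, -77.6]
contact_force: [1.2, -0.0, -0.6]
gripper_width: 0.022
gripper_force: 22.6
```

```bash
python3 - <<'E'
from h import *
s=r.get_state();print(s['time_s'],s['tcp_pos'],s['eef_rot'],s['gripper_width'],np.abs(s['qd']).max())
print(totool(np.array([.6263,.1477,.1224])-s['tcp_pos'],s['eef_rot'][2]),(s['eef_rot'][2]+77.5)/np.degrees(1.5))
im=save('wrist','w8.png');im2=save('side','s3.png')
c=cam('side');u=proj(c,s['tcp_pos']);x,y=u[0].astype(int);print(u,x-40,y-30)
b=cv2.resize(im2[y-30:y+50,x-40:x+40,::-1],(400,400),interpolation=cv2.INTER_CUBIC)
a=cv2.resize(im[60:384,96:420,::-1],(400,400))
cv2.imwrite('pics/c8.png',np.hstack([a,b]))
E
```

```text
16.55 [0.62811426 0.14631903 0.20190257] [-1.79992530e+02 -3.03342031e-04 -7.75868185e+01] 0.02201681829699631 0.201056872578485
[-0.00347736  0.00294998  0.15900514] -0.0010101793489057642
[[271.93225283 131.28823592]] 231 101
```

View pics/c8.png

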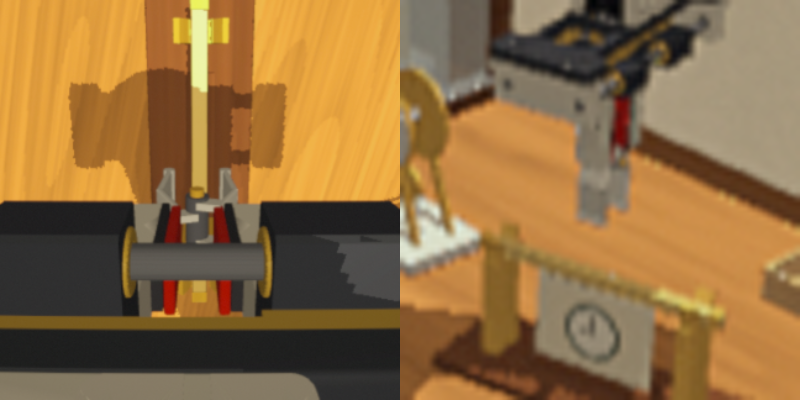

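The wrist view shows the rod running centrally (col 199) between the jaws (163 and 232), with the red tails upright between the pads. The side view shows the jaws hanging straight, with tips at about (605,225). Next I check the tip height and start down.

```bash
python3 - <<'E'
from h import *
c=cam('side');s=r.get_state()
# near (-x) jaw, -y side tip, stand axes
a=np.radians(12.5);ex=np.array([np.cos(a),np.sin(a),0]);ey=np.array([-np.sin(a),np.cos(a),0])
for dz in (-.040,-.047,-.054): print(dz,[proj(c,s['tcp_pos']-.0155*ex+k*.012*ey+[0,0,dz])[0].round(1) for k in (-1,1)])
im=cv2.imread('pics/s3.png');print(im[138:152,268:274].mean(1).round().astype(int).tolist())
E
```

```text
-0.04 [array([272. , 143.8]), array([266.3, 142. ])]
-0.047 [array([271.9, 145.6]), array([266.2, 143.7])]
-0.054 [array([271.8, 147.3]), array([266.1, 145.4])]
[[106, 122, 132], [97, 112, 121], [99, 115, 123], [98, 115, 125], [93, 115, 134], [88, 118, 143], [93, 123, 149], [94, 131, 167], [78, 136, 193], [73, 144, 208], [72, 141, 204], [71, 139, 201], [71, 138, 200], [71, 138, 201]]
```

Emit:
{"fn": "play_rows", "kwargs": {
  "rows": [
    [[1,-0.003,0.003,0.03,0],[1,-0.003,0.003,0.06,0],[1,-0.003,0.003,0.08,0],[1,-0.003,0.003,0.1,0],[1,-0.003,0.003,0.11,0],[1,-0.003,0.003,0.12,0],[1,-0.003,0.003,0.12,0],[1,-0.003,0.003,0.12,0]]
  ]
}}

```text
time_s: 17.32
tcp_pos: [0.6265, 0.1486, 0.1419]
eef_rot: [-180.0, -0.0, -77.5]
contact_force: [0.5, -0.0, -0.7]
gripper_width: 0.0221
gripper_force: 22.6
```

```bash
python3 - <<'E'
from h import *
s=r.get_state();print(s['time_s'],s['tcp_pos'],s['eef_rot'],s['gripper_width'],s['contact_force'])
print(totool(np.array([.6263,.1477,.1224])-s['tcp_pos'],s['eef_rot'][2]))
E
```

```text
17.3167 [0.62646133 0.1485759  0.14187866] [-1.79995452e+02 -1.09293070e-02 -7.75023660e+01] 0.022090501525597665 [ 0.50924001 -0.03427565 -0.71590134]
[0.00164046 0.00069411 0.03895732]
```

Tip height agrees (about 46 mm below the TCP). Down the last 19.5 mm.

Emit:
{"fn": "play_rows", "kwargs": {
  "rows": [
    [[1,0.001,0,0.01,0],[1,0.001,0,0.02,0],[1,0.001,0,0.03,0],[1,0.001,0,0.036,0],[1,0.001,0,0.039,0],[1,0.001,0,0.039,0],[1,0.001,0,0.039,0],[1,0.001,0,0.039,0]]
  ]
}}

```text
time_s: 17.98
tcp_pos: [0.6266, 0.1482, 0.1225]
eef_rot: [-180.0, -0.0, -77.5]
contact_force: [0.1, -0.1, -0.5]
gripper_width: 0.0221
gripper_force: 22.6
```

Emit:
{"fn": "play_rows", "kwargs": {
  "rows": [
    [[1,0,0,0,0],[1,0,0,0,0],[1,0,0,0,0],[1,0,0,0,0],[1,0,0,0,0],[1,0,0,0,0],[1,0,0,0,0],[1,0,0,0,0]]
  ]
}}

```text
time_s: 18.65
tcp_pos: [0.6264, 0.1481, 0.1222]
eef_rot: [180.0, 0.0, -77.5]
contact_force: [0.3, -0.9, -0.9]
gripper_width: 0.022
gripper_force: 22.6
```

```bash
python3 - <<'E'
from h import *
s=r.get_state();print(s['time_s'],s['tcp_pos'],s['eef_rot'],s['gripper_width'],s['contact_force'],s['moment'])
im=save('wrist','w9.png');im2=save('side','s4.png')
c=cam('side');x,y=proj(c,s['tcp_pos'])[0].astype(int)
b=cv2.resize(im2[y-35:y+45,x-40:x+40,::-1],(400,400),interpolation=cv2.INTER_CUBIC)
a=cv2.resize(im[130:330,156:356,::-1],(400,400),interpolation=cv2.INTER_CUBIC)
cv2.imwrite('pics/c9.png',np.hstack([a,b]))
E
```

```text
18.65 [0.62636331 0.14807926 0.12223776] [ 1.79997857e+02  1.17741860e-04 -7.75097886e+01] 0.021979957981996024 [ 0.29912302 -0.85197137 -0.89531058] [0.03727967 0.00202152 0.00889377]
```

View pics/c9.png

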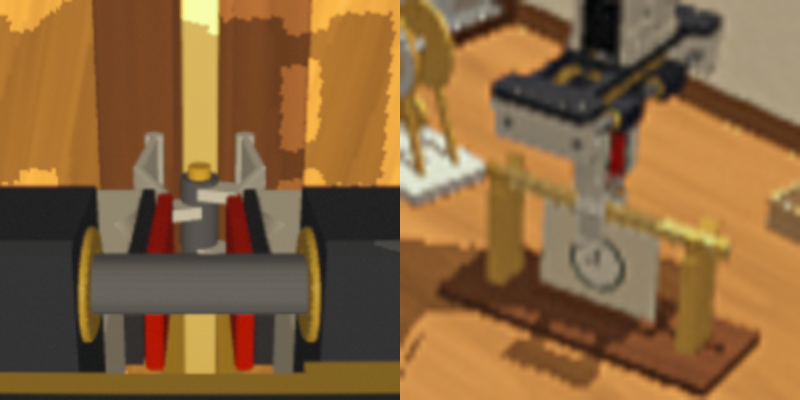

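The wrist view shows the rod (col 200) midway between the jaws (153 and 246), clear on both sides. The side view shows the clip astride the rod at the middle of the card, with the rod still in both forks. Handing in.

```bash
python3 -c "
from plant import r
print(r.close_job())"
```

```text
the job is handed in; nothing more can be done
None
```

The job is handed in at about 19 s: the rod lies in both forks and the clip is held squeezed open astride it at the middle of the card, touching neither as far as the last pictures and force readings show; no verdict came back.

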